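# Close the terminal housing cover and hold it on its seal

### The arm

A 6-joint arm with a two-finger parallel gripper is mounted at the origin on a cart in front of the work surface, level with it; the furniture and walls round the work are solid. World frame = base frame: x ahead of the robot, y to its left, z up, the work surface at z = 0. Lengths are in mm, angles in rad, forces in N, time in s.
With the tool pointing down it reaches from about 200 to 875 mm from the base axis. Payload 3.4 kg.
Tool frame: the origin (TCP) lies at the very end of the fingers, on their centre line; the grasp point (between the pads) lies 19 mm behind it; z points along the fingers, y is the line along which they close (so a half turn about z gives the same grasp; the last joint's range is limited). The gripper opens to 94 mm and grips with 3 to 60 N. Pads are 16 mm wide; open, the fingers measure 119 mm over their backs; the gripper's body (75 mm by 177 mm) begins 78 mm behind the grasp point.
Start: joints at [1.048, 0.276, 1.505, -0, 1.361, -0.121], TCP at [224.889, 529.236, 205.493] pointing down, gripper open.
Joint ranges: [-2.89, 2.89], [-0.75, 2.08], [0.22, 2.7], [-1.18, 4.32], [0.11, 2.71], [-2.7, 2.7]. Speed limits (rad/s): [2.57, 2.57, 3.14, 3.14, 3.14, 3.14].

### API

Orientations are given as a unit quaternion [x, y, z, w].
In Python, from plant import env gives the robot as it stands.
- The arm moves only by the tool move_arm, never from a script. Its argument "deltas" is a list of rows, each a list of 3 entries, a list of its own where there are three numbers: the shift along the world's x, y, z each as a share of 0.15 m, from -1 to 1, then the turn, a rotation vector about the world's x, y, z each as a share of 360 degrees, from -1 to 1, then the closure, from 0 (fully open) to 1 (shut). In form: [[[x, y, z], [rx, ry, rz], hand], ...]. A call has exactly 10 rows; each row is the pose to reach, as a shift and turn from the pose commanded when the call began, turning the shorter way round; what a row does not reach only later rows make up. A row lasts 1/10 s, in which the tool goes at most 50 mm and 8.59 degrees, less where a joint would pass 70% of its speed; a pose out of reach is approached as far as the arm can. A call with a number of a shift or a turn outside -1 to 1 is refused whole. A call with a gripper value outside its range is refused whole. The fingers move at their own pace and stop on an object; "force" is the grip in N (left out, the last holds). Time passes only in rows, so rows that repeat a pose let the fingers close, or fill a call up. It gives the time, the measured TCP pose, the force, the opening and the grip force at its end, in the units of the state.
- env.read_state(): the state, without advancing time (a new reading comes with each control period).
- env.capture(name): name is "side" or "top" or "wrist"; returns the picture (384x512x3 uint8, red, green, blue); there is no depth.
- env.camera_model(name): a dict with "fx", "fy", "cx", "cy" (pixels), "k1" (the pictures are not rectified: a ray, as slopes to the right and down, at radius r is drawn at 1 + k1 r^2 times it, then the intrinsics apply), "rvec" (rotation vector, rad) and "tvec" (3), from world to camera coordinates, as OpenCV has them; the wrist camera has in their place "mount" (4x4, takes a point from camera to tool coordinates, whose origin is the TCP and whose axes are the flange's). Camera axes: x right, y down, z forward; pixel columns grow to the right and rows downward; lengths in mm; the calibration is good to about 2 mm. A picture is of the moment at which its call begins: read the wrist's pose just before it. camera_model takes no time and is no camera call.
- env.finish_job(): hands the job in; it is judged then, once.
Trained networks look in the newest picture that a camera, given by its name, has taken for a name from the list of things; names that differ only in an ending like _2 or _b are one class to them, and where a whole thing is asked for, a point or a joint stands for the part that bears it (a point fixed in the world has none). Each returns a list of dicts, best first, with "conf" (0 to 1); they miss things now and then, are a little off and sometimes report something else, mostly with a low value. They report only what shows in the picture. A call takes as long as a camera call.
- env.outline_of(label, camera): "mask" (384x512 bool, what is visible of it) and "bbox" ([left, top, right, bottom] as shares, 0 to 1, of the picture: columns of its width, rows of its height, round what is visible of it).
- env.landmark_of(label, camera): "location" ([column, row] as shares, 0 to 1, of the picture: columns of its width, rows of its height: a listed point, or the origin of a listed thing).
The state is a dict: "time": time; "qpos": joint angles; "qd": joint speeds; "joint_efforts": joint torques, N m; "tool_pos": TCP position; "tool_rot": TCP orientation; "ft_force": force on the tool from outside, world axes, zero at the start; "wrist_torque": the same for the moment, N m; "opening": opening from 0.0 (shut) to 1.0 (fully open); "grasp_force": force on a finger pad.
Only numpy, scipy, OpenCV 4.12 (cv2) and the standard library are available. Lean on these libraries where they do the work, as an engineer would, in place of code of your own. Each camera call takes 0.05 s, during which the arm holds its last target. There are 200 camera calls.

### The job

Set the loose cover, which can be carried by its wing fastener, squarely on the open terminal housing and press it down until it sits level on the raised rubber seal, with the wing still standing crosswise. Only then, on the housing, turn the wing clockwise seen from above until it lies along the long side of the housing, so that the key under the cover lines up with its slot, and push the cover fully home against the metal frame. Finish while still holding it pressed there; leave the other things on the bench where they are.

Things in the scene. Friction and masses are not known exactly. Their poses are not given: they have to be found in the camera images.
- housing: Bare aluminium housing, open top, fixed to the bench: 130 mm along its x, 100 along y, 60 high; opening 100 x 70 mm. Two glands stick out 14 mm at +y. Origin: centre of underside. 6 mm below the frame top a bracket has a slot 34 x 13 mm along housing x: the cover's key enters only if along housing x within about 0.25 rad; crosswise it stops the cover about 4 mm short of home.
- frame (a point): centre of the housing's opening at the height of the metal frame's top, 60 mm above the housing's origin; axes as the housing's
- seal (a joint): compression in m of the sprung black rubber seal round the opening: 0 free, its top then 6 mm above the metal frame; 0.006 when the cover touches the frame. It stays level, pushes up with 2 N at 0 and 13 N at 0.006, and gives under 0.5 mm under the cover's own weight.
- cover: Loose painted cover, 160 g: flange 120 (x) by 90 mm (y), 4 thick, over a skirt 14 deep, 96 x 66 mm, its lower 5 mm tapering to 90 x 60, which drops into the opening; half a turn makes no difference. Origin: centre of the skirt's lower edge; flange top 18 mm, wing top 46 mm above it. Origin is 52 mm above the housing's when resting on the free seal, 46 mm when home on the frame.
- fastener (a joint): angle of the quarter-turn fastener in the cover, rad, counter-clockwise from above: 0 = wing and key along the cover's x (aligned); starts crosswise at 0.95 to 1.45. Friction 0.05 N m: it stays where left and the cover keeps its angle when carried by the wing. No click or stop at 0 (stops at -0.5 and 1.75).
- wing (a point): where to grip the dark steel wing: on its axis at the cover's centre, 36 mm above the cover's origin. The wing is an upright plate 36 mm long (point x), 10 thick (point y), from 20 to 46 mm above the cover's origin; below it a boss 16 mm across, top 21 mm above the origin. The hidden key under the cover, 26 x 6 mm, is parallel to the wing.
- tape_roll: roll of black tape lying flat, 58 mm across, 18 mm high; a bystander, origin at the centre of its underside
- hex_key: black L-shaped hex key lying flat, 26 x 77 mm, 4 mm thick; a bystander, origin at the centre of its underside
- flux_pot: small round jar, 44 mm across, 35 mm high; a bystander, origin at the centre of its underside
- small_carton: closed cardboard carton, 48 x 70 x 36 mm; a bystander, origin at the centre of its underside
- coupling: small silvery shaft coupling standing upright, 26 mm across, 30 mm high; a bystander, origin at the centre of its underside
- terminal_5: small green screw-terminal block, 14 x 26 mm, 12 mm high; a bystander, origin at the centre of its underside

How it is judged (in metres and radians):
On the way, in this order (a step that is already met when the one before it is completed fails the run):
1. the cover sits level in the opening on the seal, with the wing still crosswise (horizontal distance between cover and housing below 0.007 m and angle between cover's own z axis and vertical below 0.06 rad and angle between the x axis of cover and the x axis of housing, either way round below 0.15 rad and z of cover in the frame of housing between 0.045 and 0.0535 m and value of joint fastener above 0.5 rad), for 0.2 s.
2. with the cover in place, the wing is turned to lie along the housing's long side (horizontal distance between cover and housing below 0.007 m and angle between cover's own z axis and vertical below 0.06 rad and angle between the x axis of cover and the x axis of housing, either way round below 0.15 rad and z of cover in the frame of housing below 0.056 m and angle between the x axis of wing and the x axis of housing, either way round below 0.25 rad), for 0.2 s.
At the end, for the whole second after the job is handed in: Robot still pressing the cover (over 3 N); cover at rest, origin under 47.5 mm above the housing's (46 = metal to metal), seal squeezed over 4.5 mm; level within 0.06 rad, within 7 mm and 0.15 rad of the housing's centre and direction; wing along its long side within 0.27 rad (horizontal distance between cover and housing below 0.007 m and angle between cover's own z axis and vertical below 0.06 rad and angle between the x axis of cover and the x axis of housing, either way round below 0.15 rad and z of cover in the frame of housing below 0.0475 m and value of joint seal above 0.0045 m and angle between the x axis of wing and the x axis of housing, either way round below 0.27 rad and contact force between any of the fingers, the arm and cover above 3 N and linear speed of cover below 0.02 m/s); the arm keeps its last pose, push and grip.
It fails at once if a bystander is moved more than 3 cm (distance of any of tape_roll, hex_key, flux_pot, small_carton, coupling, terminal_5 from where it was at the start of the episode above 0.03 m).
It also fails if it takes over 48 s, if anything falls off the work surface, if the arm or the gripper's body presses on something with over 40 N, if the wrist force passes 120 N, or if a joint passes its speed limit or range.

## Working session

There is one attempt and no reset: what is moved stays moved. The work goes in short steps, Python scripts to look and compute and a tool call to move; the robot and the scene stay as the last step left them, time stands still between calls to the robot, and variables do not carry over. Pictures are saved under pics/ and viewed, at most 10 in all, crops included, and the job is handed in when it is done.

Besides the shell and the picture viewer there is one more tool, called after ">>>" as a command line: name --argument value ..., lists and objects as JSON in quotes. move_arm: Moves the arm, as the interface text tells. Its arguments: {"type":"object","properties":{"deltas":{"type":"array"},"force":{"type":"number"}},"required":["deltas"]}

```bash
mkdir -p pics
cat > h.py <<'E'
import numpy as np, cv2
from scipy.spatial.transform import Rotation as R
from plant import env
def cam(name, st=None):
    m=env.camera_model(name)
    if 'mount' in m:
        M=np.array(m['mount'],float); T=np.eye(4); T[:3,:3]=R.from_quat(st['tool_rot']).as_matrix(); T[:3,3]=st['tool_pos']
        W=T@M; Rm=W[:3,:3]; c=W[:3,3]
    else:
        r=cv2.Rodrigues(np.array(m['rvec'],float))[0]; Rm=r.T; c=-r.T@np.array(m['tvec'],float).ravel()
    return m,Rm,c
def ray(C,uv):
    m,Rm,c=C; d=np.array([(uv[0]-m['cx'])/m['fx'],(uv[1]-m['cy'])/m['fy']]); s=d.copy()
    for _ in range(20): s=d/(1+m['k1']*(s@s))
    return c,Rm@np.array([s[0],s[1],1])
def onz(C,uv,z):
    c,d=ray(C,uv); return c+d*(z-c[2])/d[2]
def proj(C,P):
    m,Rm,c=C; p=Rm.T@(np.array(P,float)-c); s=p[:2]/p[2]; s=s*(1+m['k1']*(s@s)); return np.array([m['fx']*s[0]+m['cx'],m['fy']*s[1]+m['cy']])
def px(l): return np.array(l)*[512,384]
def save(n,im): cv2.imwrite('pics/'+n+'.png',im[:,:,::-1])
def rect(mask):
    return cv2.minAreaRect(cv2.findNonZero(mask.astype(np.uint8)))
E
python3 - <<'E'
from h import *
st=env.read_state(); print(st)
a=env.capture('top');b=env.capture('side');c=env.capture('wrist')
save('all',np.vstack([np.hstack([a,b])]))
im=cv2.imread('pics/all.png'); cv2.imwrite('pics/all.png',cv2.resize(im,(800,300),interpolation=3))
save('top',a);save('side',b);save('wrist',c)
for n in('top','side'):
    C=cam(n); print(n,C[2],C[1][:,2])
    for l,z in(('housing',0),('frame',60),('cover',0),('wing',36),('tape_roll',0),('hex_key',0),('flux_pot',0),('small_carton',0),('coupling',0),('terminal_5',0)):
        for d in env.landmark_of(l,n)[:2]:
            u=px(d['location']); print(l,round(d['conf'],2),u.round(1),onz(C,u,z).round(1))
E
```

```text
{'time': 0.0, 'qpos': array([ 1.04800812e+00,  2.76581293e-01,  1.50607087e+00,  5.38637466e-06,
        1.36068970e+00, -1.21011636e-01]), 'qd': array([-1.30947756e-03,  1.45008226e-03,  8.31654458e-05, -3.54786211e-04,
       -2.25011945e-04,  1.36813499e-03]), 'joint_efforts': array([-1.01693386e-03, -4.04570925e+01, -2.37221467e+01,  7.04255886e-02,
        3.44145996e-02, -1.38754071e-04]), 'tool_pos': array([224.59407855, 528.73687928, 204.63735963]), 'tool_rot': array([ 1.99540308e-01,  9.79889229e-01, -8.28850050e-04, -2.79196974e-04]), 'ft_force': array([0.38593927, 0.70305761, 0.41491519]), 'wrist_torque': array([-0.01553608,  0.00392026,  0.06363843]), 'grasp_force': 0.0, 'opening': 0.9992165846729023}
top [413.38279438 140.1156394  927.05547998] [ 0.17309293  0.00614038 -0.98488636]
housing 0.95 [184.9 255.4] [435.3 313.3   0. ]
frame 0.85 [180.5 254.3] [436.2 311.4  60. ]
frame 0.72 [275.5 143. ] [678. 110.  60.]
cover 0.82 [326.2 176.6] [615.2  -8.7   0. ]
cover 0.48 [276.3 143.7] [694.6 106.1   0. ]
wing 0.4 [328.1 174.6] [611.9  -7.3  36. ]
tape_roll 0.78 [271.4 284.3] [371.7 119.6   0. ]
hex_key 0.51 [317.2 254.2] [437.5  16.7   0. ]
flux_pot 0.76 [276.2 140.7] [701.9 106.2   0. ]
flux_pot 0.35 [288.2 261.6] [421.2  81.8   0. ]
small_carton 0.91 [322.7 107. ] [785.   -5.4   0. ]
coupling 0.66 [245.5 255.9] [433.9 177.3   0. ]
terminal_5 0.53 [286.2 264.3] [415.3  86.3   0. ]
side [ 532.87294618 -639.47669791  386.334851  ] [ 0.06327974  0.92154328 -0.38308441]
cover 0.92 [272.1 249.3] [608.3 -13.5   0. ]
flux_pot 0.64 [308.3 218.4] [710.  115.3   0. ]
small_carton 0.72 [360.4 242.7] [793.8  -7.1   0. ]
```

View pics/top.png

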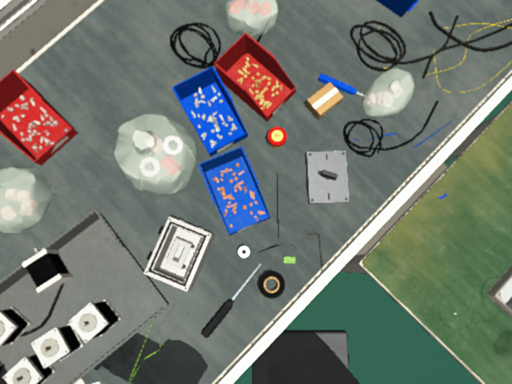

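View pics/side.png

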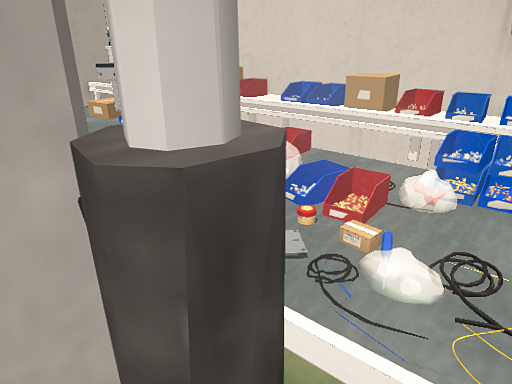

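The top picture shows the cover at about (327,176) with its wing lying left–right, and the housing at about (180,254), rotated. The side view is blocked by the arm. Next I'll get the angles from the outlines.

Run:
```python
from h import *
C=cam('top'); im=cv2.imread('pics/top.png')
for l,z in(('housing',60),('cover',16),('wing',46)):
    for d in env.outline_of(l,'top')[:2]:
        m=d['mask']; 
        if m.sum()<5: continue
        bp=cv2.boxPoints(rect(m)); P=np.array([onz(C,p,z)[:2] for p in bp])
        e=P[1]-P[0],P[2]-P[1]
        print(l,round(d['conf'],2),m.sum(),P.mean(0).round(1),[(np.linalg.norm(v).round(1),np.arctan2(v[1],v[0]).round(3)) for v in e])
        cv2.polylines(im,[bp.astype(int)],True,(0,0,255),1)
w=cv2.imread('pics/wrist.png')
a=cv2.resize(im[130:310,120:370],(555,400),interpolation=3)
cv2.imwrite('pics/t2.png',a)
```

```text
housing 0.98 3368 [438.3 315.6] [(np.float64(134.6), np.float64(-0.365)), (np.float64(118.4), np.float64(-1.969))]
cover 0.68 2031 [612.   -9.2] [(np.float64(91.9), np.float64(-1.525)), (np.float64(121.3), np.float64(-3.133))]
```

View pics/t2.png

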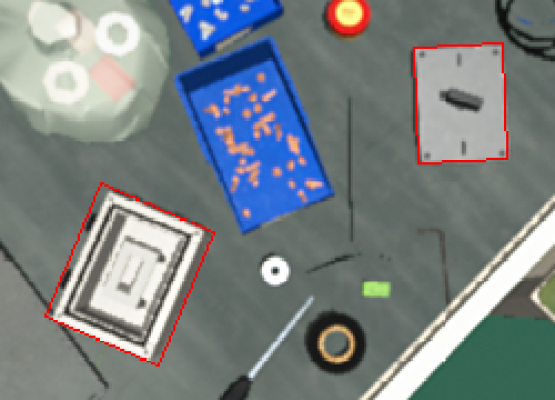

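View pics/wrist.png

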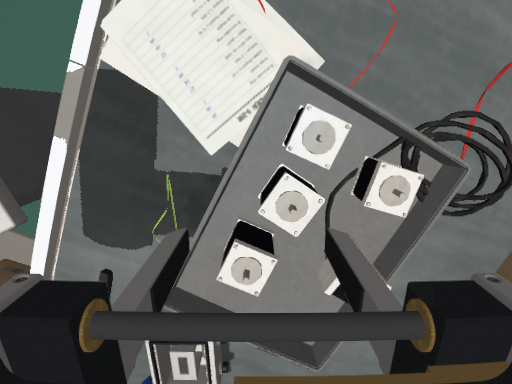

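The wing points about 1.28 rad from world x, so it is crosswise. The cover's yaw is about 0.02 and the housing's about -0.38. I'll go above the cover with the closing direction across the wing, at a yaw of about -0.29.

>>> move_arm --deltas '[[[0.06,-0.1,0],[0,0,-0.006],0],[[0.13,-0.2,0],[0,0,-0.012],0],[[0.2,-0.3,0],[0,0,-0.018],0],[[0.26,-0.4,0],[0,0,-0.024],0],[[0.33,-0.5,0],[0,0,-0.03],0],[[0.4,-0.6,0],[0,0,-0.036],0],[[0.46,-0.7,0],[0,0,-0.042],0],[[0.53,-0.8,0],[0,0,-0.048],0],[[0.6,-0.9,0],[0,0,-0.054],0],[[0.65,-1,0],[0,0,-0.06],0]]'

```text
time: 2.3
tool_pos: [323.2, 377.5, 205.6]
tool_rot: [0.381, 0.924, 0.0, 0.0]
ft_force: [-0.0, 0.4, -0.2]
opening: 0.994
grasp_force: 0.0
```

>>> move_arm --deltas '[[[0.06,-0.1,0],[0,0,-0.006],0],[[0.13,-0.2,0],[0,0,-0.012],0],[[0.2,-0.3,0],[0,0,-0.018],0],[[0.26,-0.4,0],[0,0,-0.024],0],[[0.33,-0.5,0],[0,0,-0.03],0],[[0.4,-0.6,0],[0,0,-0.036],0],[[0.46,-0.7,0],[0,0,-0.042],0],[[0.53,-0.8,0],[0,0,-0.048],0],[[0.6,-0.9,0],[0,0,-0.054],0],[[0.65,-1,0],[0,0,-0.06],0]]'

```text
time: 3.3
tool_pos: [420.3, 227.5, 205.6]
tool_rot: [0.548, 0.837, 0.0, 0.0]
ft_force: [0.2, -0.2, -0.2]
opening: 0.996
grasp_force: 0.0
```

>>> move_arm --deltas '[[[0.06,-0.1,0],[0,0,-0.011],0],[[0.13,-0.2,0],[0,0,-0.022],0],[[0.2,-0.3,0],[0,0,-0.033],0],[[0.26,-0.4,0],[0,0,-0.044],0],[[0.33,-0.5,0],[0,0,-0.055],0],[[0.4,-0.6,0],[0,0,-0.066],0],[[0.46,-0.7,0],[0,0,-0.077],0],[[0.53,-0.8,0],[0,0,-0.088],0],[[0.6,-0.9,0],[0,0,-0.1],0],[[0.65,-1,0],[0,0,-0.112],0]]'

```text
time: 4.3
tool_pos: [517.5, 77.5, 205.5]
tool_rot: [0.803, 0.596, -0.0, 0.0]
ft_force: [1.1, -0.4, -0.2]
opening: 1.002
grasp_force: 0.0
```

```bash
cat >> h.py <<'E'
def look(tag,labels):
    st=env.read_state(); im=env.capture('wrist'); save(tag,im); C=cam('wrist',st)
    y=R.from_quat(st['tool_rot']).as_matrix()[:,1]
    print('t',st['time'],'tcp',st['tool_pos'].round(1),'yaw_y',np.arctan2(y[1],y[0]).round(3),'q6',st['qpos'][5].round(2),'F',st['ft_force'].round(1),'open',st['opening'],st['grasp_force'])
    for l,z in labels:
        for d in env.landmark_of(l,'wrist')[:2]:
            u=px(d['location']); print(l,'pt',round(d['conf'],2),u.round(1),onz(C,u,z).round(1))
    return C,im
def box(C,l,z,camn='wrist'):
    for d in env.outline_of(l,camn)[:1]:
        q=cv2.findNonZero(d['mask'].astype(np.uint8)).reshape(-1,2)
        P=np.array([onz(C,p,z)[:2] for p in q]).astype(np.float32)
        r=cv2.boxPoints(cv2.minAreaRect(P)); e=r[1]-r[0],r[2]-r[1]
        print(l,'box',round(d['conf'],2),len(q),r.mean(0).round(1),[(np.linalg.norm(v).round(1),np.arctan2(v[1],v[0]).round(3)) for v in e])
E
python3 - <<'E'
from h import *
C,im=look('w1',[('wing',36),('cover',0)])
print(C[2]); box(C,'cover',18); box(C,'wing',46)
E
```

```text
t 4.3 tcp [517.5  77.5 205.5] yaw_y -0.294 q6 0.31 F [ 1.1 -0.4 -0.2] open 1.0023120436261483 0.0
wing pt 0.71 [342.1 226. ] [610.4 -11.4  36. ]
wing pt 0.3 [145.5 180. ] [384.4 122.4  36. ]
cover pt 0.7 [335.4 215.2] [611.5  -9.5   0. ]
[542.30913127 158.01143873 385.66531124]
cover box 0.59 4655 [612.4 -10.1] [(np.float32(91.5), np.float32(-1.546)), (np.float32(120.4), np.float32(0.025))]
wing box 0.55 312 [ 6.104e+02 -1.000e-01] [(np.float32(20.6), np.float32(-0.321)), (np.float32(32.9), np.float32(1.25))]
```

View pics/w1.png

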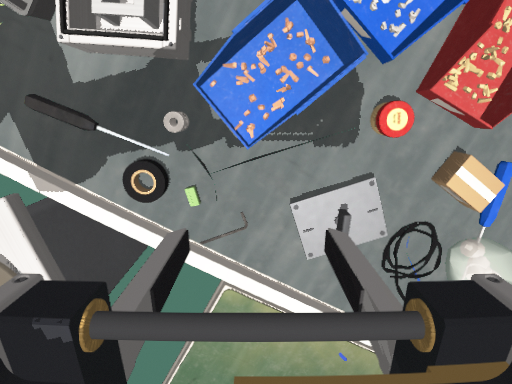

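The cover is at (611.5, -10.5) with yaw 0.025, and the wing yaw is about 1.27. These agree with the top view and with the given sizes. I'll go over it and descend to TCP z = 23, 5 mm above the flange, then close.

>>> move_arm --deltas '[[[0.1,-0.1,0],[0,0,0],0],[[0.2,-0.2,0],[0,0,0],0],[[0.3,-0.3,-0.1],[0,0,0],0],[[0.4,-0.4,-0.2],[0,0,0],0],[[0.5,-0.5,-0.3],[0,0,0],0],[[0.6,-0.56,-0.4],[0,0,0],0],[[0.627,-0.587,-0.5],[0,0,0],0],[[0.627,-0.587,-0.6],[0,0,0],0],[[0.627,-0.587,-0.7],[0,0,0],0],[[0.627,-0.587,-0.8],[0,0,0],0]]' --force 30

```text
time: 5.55
tool_pos: [611.0, -9.3, 83.5]
tool_rot: [0.802, 0.598, -0.001, -0.001]
ft_force: [0.2, -0.5, 0.6]
opening: 1.001
grasp_force: 0.0
```

>>> move_arm --deltas '[[[0,0,-0.1],[0,0,0],0],[[0,0,-0.2],[0,0,0],0],[[0,0,-0.3],[0,0,0],0],[[0,0,-0.38],[0,0,0],0],[[0,0,-0.413],[0,0,0],0],[[0,0,-0.413],[0,0,0],0.5],[[0,0,-0.413],[0,0,0],1],[[0,0,-0.413],[0,0,0],1],[[0,0,-0.413],[0,0,0],1],[[0,0,-0.413],[0,0,0],1]]' --force 30

```text
time: 6.55
tool_pos: [611.8, -8.8, 24.1]
tool_rot: [0.801, 0.598, 0.0, 0.0]
ft_force: [-1.4, -0.0, -0.7]
opening: 0.609
grasp_force: 0.0
```

Run:
```python
from h import *
C,im=look('w2',[('wing',36),('cover',0)])
box(C,'cover',18)
```

```text
t 6.55 tcp [611.8  -8.8  24.1] yaw_y -0.289 q6 0.16 F [-1.4 -0.  -0.7] open 0.6087329421472494 0.0
wing pt 0.71 [259.8 248.9] [614.3 -10.   36. ]
cover pt 0.64 [255.3 230.4] [610.8 -11.2   0. ]
cover box 0.67 16102 [612.4  -9.7] [(np.float32(90.6), np.float32(-1.545)), (np.float32(119.5), np.float32(0.026))]
```

>>> move_arm --deltas '[[[0,0,0],[0,0,0],1],[[0,0,0],[0,0,0],1],[[0,0,0],[0,0,0],1],[[0,0,0],[0,0,0],1],[[0,0,0],[0,0,0],1],[[0,0,0],[0,0,0],1],[[0,0,0],[0,0,0],1],[[0,0,0],[0,0,0],1],[[0,0,0],[0,0,0],1],[[0,0,0],[0,0,0],1]]' --force 40

```text
time: 7.75
tool_pos: [611.5, -8.9, 23.5]
tool_rot: [0.801, 0.598, 0.0, 0.0]
ft_force: [-0.2, -0.3, 0.2]
opening: 0.103
grasp_force: 39.9
```

Run:
```python
from h import *
C,im=look('w3',[('wing',36),('cover',0)])
box(C,'cover',18)
```

```text
t 7.75 tcp [611.5  -8.9  23.5] yaw_y -0.289 q6 0.16 F [-0.2 -0.3  0.2] open 0.10289354211916395 39.90559101104736
wing pt 0.67 [261.2 248.8] [615.   -9.9  36. ]
cover pt 0.94 [256.1 227.4] [611.8  -8.8   0. ]
cover box 0.86 15901 [612.2  -9.8] [(np.float32(91.8), np.float32(-1.517)), (np.float32(120.6), np.float32(0.054))]
```

The wing is held (9.7 mm opening, 40 N). I'll lift and carry toward the housing. The camera leads in this orientation, so I'll look at the housing before turning.

>>> move_arm --deltas '[[[0,0,0.05],[0,0,0],1],[[0,0,0.15],[0,0,0],1],[[0,0,0.27],[0,0,0],1],[[0,0,0.4],[0,0,0],1],[[0,0,0.53],[0,0,0],1],[[-0.02,0.03,0.66],[0,0,0],1],[[-0.05,0.07,0.78],[0,0,0],1],[[-0.1,0.13,0.85],[0,0,0],1],[[-0.15,0.2,0.9],[0,0,0],1],[[-0.2,0.28,0.9],[0,0,0],1]]'

```text
time: 8.95
tool_pos: [581.0, 34.0, 159.3]
tool_rot: [0.802, 0.598, 0.001, 0.0]
ft_force: [0.5, 0.6, -1.6]
opening: 0.105
grasp_force: 39.9
```

>>> move_arm --deltas '[[[-0.07,0.1,0],[0,0,0],1],[[-0.15,0.2,0],[0,0,0],1],[[-0.22,0.3,0],[0,0,0],1],[[-0.3,0.4,0],[0,0,0],1],[[-0.37,0.5,0],[0,0,0],1],[[-0.45,0.6,0],[0,0,0],1],[[-0.52,0.7,0],[0,0,0],1],[[-0.6,0.8,0],[0,0,0],1],[[-0.67,0.87,0],[0,0,0],1],[[-0.7,0.9,0],[0,0,0],1]]'

```text
time: 9.95
tool_pos: [474.9, 169.4, 158.6]
tool_rot: [0.801, 0.599, -0.0, -0.0]
ft_force: [0.4, -0.4, -2.1]
opening: 0.101
grasp_force: 39.9
```

Run:
```python
from h import *
C,im=look('w4',[('frame',60),('housing',0),('cover',132)])
box(C,'housing',60); box(C,'seal',66); box(C,'cover',150)
```

```text
t 9.95 tcp [474.9 169.4 158.6] yaw_y -0.287 q6 0.49 F [ 0.4 -0.4 -2.1] open 0.10132365864556175 39.894611835479736
frame pt 0.87 [174.4  62. ] [440.8 315.7  60. ]
frame pt 0.23 [449.2 182. ] [672. 131.  60.]
housing pt 0.97 [186.1  73.1] [436.7 315.1   0. ]
cover pt 0.59 [256.3 229.8] [474.5 166.3 132. ]
housing box 0.55 16876 [441.1 317.7] [(np.float32(135.1), np.float32(-0.381)), (np.float32(104.7), np.float32(1.19))]
seal box 0.55 2393 [439.3 316.5] [(np.float32(114.2), np.float32(-0.386)), (np.float32(84.5), np.float32(1.184))]
cover box 0.86 15489 [475.1 167.3] [(np.float32(92.0), np.float32(-1.519)), (np.float32(122.0), np.float32(0.052))]
```

View pics/w4.png

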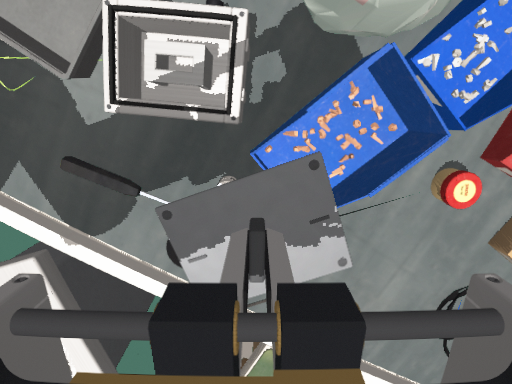

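The housing is at about (439.5, 316.3) with yaw -0.385, and the seal and housing boxes agree with their known sizes. The cover hangs level in the gripper with yaw 0.052. I'll rotate by +2.705, which brings it square after the allowed half turn, and move over the housing.

>>> move_arm --deltas '[[[-0.01,0.04,0],[0,0,0.015],1],[[-0.02,0.08,0],[0,0,0.037],1],[[-0.04,0.14,0],[0,0,0.06],1],[[-0.05,0.2,0],[0,0,0.083],1],[[-0.07,0.26,0],[0,0,0.106],1],[[-0.08,0.32,0],[0,0,0.129],1],[[-0.1,0.38,0],[0,0,0.152],1],[[-0.11,0.43,0],[0,0,0.175],1],[[-0.12,0.47,0],[0,0,0.198],1],[[-0.12,0.49,0],[0,0,0.22],1]]'

```text
time: 11.3
tool_pos: [458.8, 241.7, 158.4]
tool_rot: [0.234, 0.972, 0.0, -0.0]
ft_force: [0.3, -0.5, -1.6]
opening: 0.102
grasp_force: 39.9
```

>>> move_arm --deltas '[[[-0.01,0.04,0],[0,0,0.022],1],[[-0.03,0.1,0],[0,0,0.045],1],[[-0.04,0.16,0],[0,0,0.068],1],[[-0.06,0.22,-0.03],[0,0,0.091],1],[[-0.07,0.28,-0.08],[0,0,0.114],1],[[-0.09,0.34,-0.14],[0,0,0.137],1],[[-0.1,0.4,-0.2],[0,0,0.16],1],[[-0.11,0.44,-0.25],[0,0,0.183],1],[[-0.12,0.47,-0.28],[0,0,0.2],1],[[-0.123,0.482,-0.3],[0,0,0.2105],1]]'

```text
time: 12.3
tool_pos: [440.3, 313.9, 112.9]
tool_rot: [-0.412, 0.911, 0.0, -0.0]
ft_force: [0.1, -0.4, -0.6]
opening: 0.106
grasp_force: 39.9
```

Run:
```python
from h import *
C,im=look('w5',[('frame',60),('housing',0),('cover',90)])
box(C,'housing',60); box(C,'seal',66); box(C,'cover',108)
H=np.array([439.5,316.3]);a=-.385;Rz=np.array([[np.cos(a),-np.sin(a)],[np.sin(a),np.cos(a)]])
o=im.copy()
for w,l,z in((65,50,60),):
    q=[proj(C,[*(H+Rz@[sx*w,sy*l]),z]) for sx,sy in((1,1),(1,-1),(-1,-1),(-1,1))]
    cv2.polylines(o,[np.array(q).astype(int)],True,(255,0,0),1)
save('w5o',o)
```

```text
t 12.3 tcp [440.3 313.9 112.9] yaw_y 2.419 q6 -1.93 F [ 0.1 -0.4 -0.6] open 0.10616940840215115 39.894572496414185
cover pt 0.78 [255.5 229.3] [442.8 315.   90. ]
housing box 0.76 3591 [420.9 274. ] [(np.float32(130.1), np.float32(-0.389)), (np.float32(20.7), np.float32(1.182))]
seal box 0.92 710 [423.7 278.9] [(np.float32(112.1), np.float32(-0.387)), (np.float32(5.5), np.float32(1.183))]
cover box 0.9 15703 [441.3 314.9] [(np.float32(120.1), np.float32(-0.39)), (np.float32(90.3), np.float32(1.181))]
```

View pics/w5o.png

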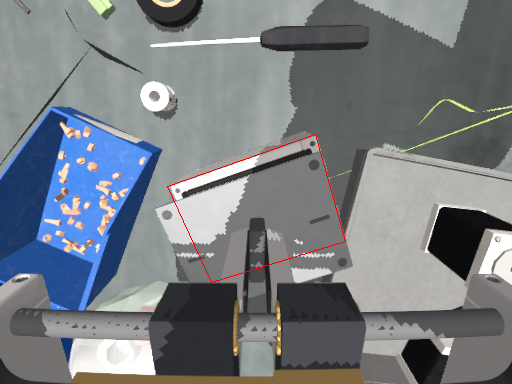

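Yaws match. In this picture the cover sits about 2.5 mm off in x relative to the housing, so I'll correct that and lower slowly.

>>> move_arm --deltas '[[[-0.007,0.003,-0.02],[0,0,0],1],[[-0.014,0.006,-0.05],[0,0,0],1],[[-0.014,0.006,-0.08],[0,0,0],1],[[-0.014,0.006,-0.11],[0,0,0],1],[[-0.014,0.006,-0.14],[0,0,0],1],[[-0.014,0.006,-0.165],[0,0,0],1],[[-0.014,0.006,-0.185],[0,0,0],1],[[-0.014,0.006,-0.205],[0,0,0],1],[[-0.014,0.006,-0.22],[0,0,0],1],[[-0.014,0.006,-0.22],[0,0,0],1]]'

```text
time: 13.65
tool_pos: [437.7, 314.8, 80.2]
tool_rot: [-0.41, 0.912, 0.0, -0.0]
ft_force: [0.4, 0.4, -0.8]
opening: 0.101
grasp_force: 39.9
```

Run:
```python
from h import *
C,im=look('w6',[])
box(C,'cover',76); box(C,'housing',60)
```

```text
t 13.65 tcp [437.7 314.8  80.2] yaw_y 2.416 q6 -1.92 F [ 0.4  0.4 -0.8] open 0.10130735831020661 39.894529581069946
housing box 0.6 3719 [406.3 296.4] [(np.float32(160.0), np.float32(-1.018)), (np.float32(81.1), np.float32(0.553))]
```

The skirt is about 9 mm into the opening with no side force. I'll continue onto the seal.

>>> move_arm --deltas '[[[0,0,-0.01],[0,0,0],1],[[0,0,-0.018],[0,0,0],1],[[0,0,-0.025],[0,0,0],1],[[0,0,-0.03],[0,0,0],1],[[0,0,-0.035],[0,0,0],1],[[0,0,-0.04],[0,0,0],1],[[0,0,-0.04],[0,0,0],1],[[0,0,-0.04],[0,0,0],1],[[0,0,-0.04],[0,0,0],1],[[0,0,-0.04],[0,0,0],1]]'

```text
time: 14.8
tool_pos: [437.9, 314.9, 74.7]
tool_rot: [-0.41, 0.912, 0.0, 0.0]
ft_force: [0.0, -0.4, 1.9]
opening: 0.102
grasp_force: 39.9
```

>>> move_arm --deltas '[[[0,0,-0.004],[0,0,0],1],[[0,0,-0.008],[0,0,0],1],[[0,0,-0.008],[0,0,0],1],[[0,0,-0.008],[0,0,0],1],[[0,0,-0.008],[0,0,0],1],[[0,0,-0.008],[0,0,0],1],[[0,0,-0.008],[0,0,0],1],[[0,0,-0.008],[0,0,0],1],[[0,0,-0.008],[0,0,0],1],[[0,0,-0.008],[0,0,0],1]]'

```text
time: 15.8
tool_pos: [437.9, 314.9, 73.5]
tool_rot: [-0.41, 0.912, 0.0, 0.0]
ft_force: [-1.5, -1.0, 5.6]
opening: 0.101
grasp_force: 39.9
```

Run:
```python
from h import *
C,im=look('w7',[('cover',51),('wing',86)])
box(C,'cover',69); box(C,'seal',66);box(C,'housing',60)
```

```text
t 15.8 tcp [437.9 314.9  73.5] yaw_y 2.416 q6 -1.92 F [-1.5 -1.   5.6] open 0.1012233851161192 39.89642322063446
cover pt 0.55 [254.4 228.8] [440.7 315.   51. ]
wing pt 0.7 [254.7 247.3] [439.2 314.1  86. ]
cover box 0.94 15584 [439.  315.7] [(np.float32(119.8), np.float32(-0.392)), (np.float32(90.0), np.float32(1.179))]
housing box 0.56 4063 [406.3 297.1] [(np.float32(160.7), np.float32(-1.023)), (np.float32(82.2), np.float32(0.547))]
```

View pics/w7.png

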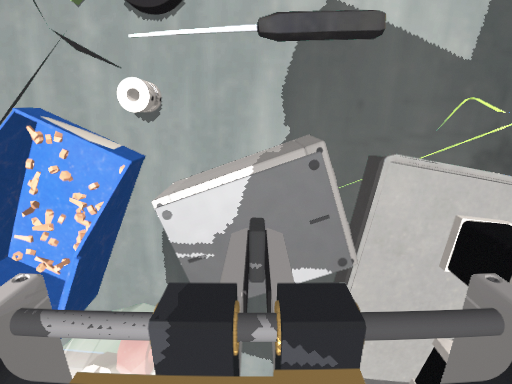

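The cover is seated level on the seal with the wing crosswise, at 5.6 N. I'll now turn the wing clockwise by 1.23 rad, easing the press slightly and letting the TCP orbit the fastener axis.

>>> move_arm --deltas '[[[0,0,0.004],[0,0,-0.015],1],[[0,0.001,0.004],[0,0,-0.036],1],[[0,0.002,0.004],[0,0,-0.057],1],[[0,0.003,0.004],[0,0,-0.078],1],[[0,0.004,0.004],[0,0,-0.099],1],[[0,0.006,0.004],[0,0,-0.12],1],[[0,0.007,0.004],[0,0,-0.141],1],[[0,0.008,0.004],[0,0,-0.162],1],[[0,0.009,0.004],[0,0,-0.183],1],[[0,0.009,0.004],[0,0,-0.196],1]]'

```text
time: 17.1
tool_pos: [437.6, 316.5, 73.7]
tool_rot: [0.194, 0.981, 0.0, -0.0]
ft_force: [-2.0, 0.3, 3.5]
opening: 0.101
grasp_force: 39.9
```

>>> move_arm --deltas '[[[0,0,0],[0,0,0],1],[[0,0,0],[0,0,0],1],[[0,0,0],[0,0,0],1],[[0,0,0],[0,0,0],1],[[0,0,0],[0,0,0],1],[[0,0,0],[0,0,0],1],[[0,0,0],[0,0,0],1],[[0,0,0],[0,0,0],1],[[0,0,0],[0,0,0],1],[[0,0,0],[0,0,0],1]]'

```text
time: 18.1
tool_pos: [437.9, 316.3, 73.9]
tool_rot: [0.192, 0.981, 0.0, 0.0]
ft_force: [-1.3, 1.6, 2.1]
opening: 0.105
grasp_force: 39.9
```

Run:
```python
from h import *
C,im=look('w8',[('cover',51),('wing',86)])
box(C,'cover',69)
```

```text
t 18.1 tcp [437.9 316.3  73.9] yaw_y 1.185 q6 -0.69 F [-1.3  1.6  2.1] open 0.10510636973476736 39.893842935562134
cover pt 0.87 [257.6 232.5] [443.1 315.7  51. ]
wing pt 0.82 [255.  249.2] [439.3 315.2  86. ]
cover box 0.71 14297 [439.4 316.3] [(np.float32(119.0), np.float32(-0.386)), (np.float32(90.1), np.float32(1.185))]
```

View pics/w8.png

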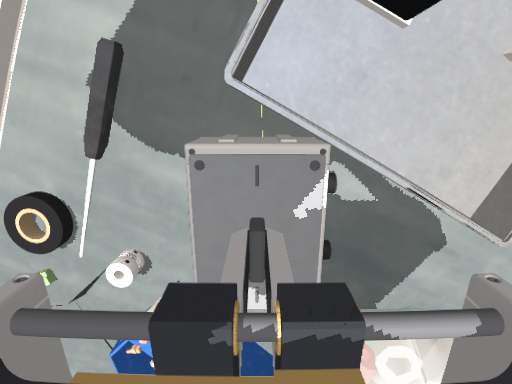

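The wing is now along the housing's long side (yaw -0.386, same as the cover) and the cover has stayed square. I'll push it home.

>>> move_arm --deltas '[[[0,0,-0.006],[0,0,0],1],[[0,0,-0.012],[0,0,0],1],[[0,0,-0.018],[0,0,0],1],[[0,0,-0.024],[0,0,0],1],[[0,0,-0.03],[0,0,0],1],[[0,0,-0.034],[0,0,0],1],[[0,0,-0.038],[0,0,0],1],[[0,0,-0.038],[0,0,0],1],[[0,0,-0.038],[0,0,0],1],[[0,0,-0.038],[0,0,0],1]]' --force 55

```text
time: 19.3
tool_pos: [438.0, 316.3, 69.4]
tool_rot: [0.192, 0.981, 0.0, 0.0]
ft_force: [-3.5, -0.6, 10.9]
opening: 0.097
grasp_force: 54.9
```

>>> move_arm --deltas '[[[0,0,-0.005],[0,0,0],1],[[0,0,-0.01],[0,0,0],1],[[0,0,-0.013],[0,0,0],1],[[0,0,-0.013],[0,0,0],1],[[0,0,-0.013],[0,0,0],1],[[0,0,-0.013],[0,0,0],1],[[0,0,-0.013],[0,0,0],1],[[0,0,-0.013],[0,0,0],1],[[0,0,-0.013],[0,0,0],1],[[0,0,-0.013],[0,0,0],1]]'

```text
time: 20.3
tool_pos: [438.0, 316.3, 69.3]
tool_rot: [0.192, 0.981, 0.0, 0.001]
ft_force: [-6.7, -1.3, 22.0]
opening: 0.099
grasp_force: 54.9
```

Run:
```python
from h import *
C,im=look('w9',[])
box(C,'cover',64)
```

```text
t 20.3 tcp [438.  316.3  69.3] yaw_y 1.185 q6 -0.69 F [-6.7 -1.3 22. ] open 0.09934213616132066 54.904940128326416
cover box 0.92 14627 [439.7 316.3] [(np.float32(119.4), np.float32(-0.385)), (np.float32(90.6), np.float32(1.185))]
```

The force rose from 11 to 22 N while the tool moved only 0.1 mm, so the cover is metal to metal. I'm handing in.

```bash
python3 -c "
from plant import env
print(env.finish_job())"
```

```text
the job is handed in; nothing more can be done
None
```

The cover was seated level on the seal with the wing crosswise, then the wing was turned clockwise to lie along the housing and the cover pushed home. It was handed in at about 20 s, still held pressed at about 22 N; no verdict was returned.

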